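# Draw the hub check slide out to its stop and bolt it there

### The arm

A 6-joint arm with a two-finger parallel gripper is mounted at the origin on a cart in front of the work surface, level with it; the furniture and walls round the work are solid. World frame = base frame: x ahead of the robot, y to its left, z up, the work surface at z = 0. Lengths are in m, angles in rad, forces in N, time in s.
With the tool pointing down it reaches from about 0.3 to 0.775 m from the base axis. Payload 14.6 kg.
Tool frame: the origin (TCP) lies at the centre of the arm's flange, where the gripper is bolted on; the fingertips stand 199 mm ahead of it and the grasp point (between the pads) lies ctrl.tcp_to_grasp ahead of it (ctrl.tcp_to_grasp is the distance from the TCP to the grasp point, in m); z points along the fingers, y is the line along which they close (so a half turn about z gives the same grasp; the last joint's range is limited). The gripper opens to 94 mm and grips with 3 to 60 N. Pads are 16 mm wide; open, the fingers measure 119 mm over their backs; the gripper's body (75 mm by 177 mm) begins 78 mm behind the grasp point.
Start: joints at [-1.24, 0.3, 1.521, -0, 1.321, -0.067], TCP at [0.213, -0.507, 0.405] pointing down, gripper open.
Joint ranges: [-3.03, 3.03], [-0.79, 2.21], [0.23, 2.52], [-1.04, 4.18], [0, 3.07], [-2.55, 2.55]. Speed limits (rad/s): [2.22, 2.22, 2.57, 3.14, 3.14, 3.14].

### API

Orientations are given as [roll, pitch, yaw] about the fixed x, y, z axes, in that order (R = Rz(yaw) Ry(pitch) Rx(roll)).
In Python, from station import ctrl gives the robot as it stands. The module is installed in compiled form; this text tells all that it offers.
- The arm moves only by the shell command python3 -m jog 'ROWS' [OPENING] [FORCE]. ROWS is JSON, a list of rows, each a list of 6 numbers: the shift along the tool's x, y, z in cm, then the turn, a rotation vector about the tool's x, y, z in rad. In form: [[tx, ty, tz, ax, ay, az], ...]. A call has 1 to 8 rows; each row is the pose to reach, as a shift and turn from the pose commanded when the call began, along the tool's axes at that moment; what a row does not reach only later rows make up. A row lasts 1/10 s, in which the tool goes at most 50 mm and 8.59 degrees, less where a joint would pass 70% of its speed; a pose out of reach is approached as far as the arm can. A call with a gripper value outside its range is refused whole. OPENING is the opening in per cent of the stroke, from 0 (shut) to 100 (fully open), set as the call begins (- or left out, the last holds). The fingers move at their own pace and stop on an object; FORCE is the grip in N (left out, the last holds). Time passes only in rows, so rows that repeat a pose let the fingers close. It gives the time, the measured TCP pose, the force, the opening and the grip force at its end, in the units of the state.
- ctrl.get_obs(): the state, without advancing time (a new reading comes with each control period).
- ctrl.camera(name): name is "side" or "top" or "wrist"; returns a dict with "img" (384x512x3 uint8, blue, green, red), "intrinsics" (3x3 intrinsics, pixels), "R" (3x3) and "t" (3): a world point X has camera coordinates R X + t. Camera axes: x right, y down, z forward; pixel columns grow to the right and rows downward; lengths in m; the calibration is good to about 2 mm. The wrist camera is an equidistant fisheye: a pixel r from the principal point sees the ray r / f radians off the axis. A picture is of the moment at which its call begins. There is no depth.
- ctrl.hand_in(): hands the job in; it is judged then, once.
The state is a dict: "time_s": time; "qpos": joint angles; "joint_vel": joint speeds; "tau": joint torques, N m; "ee_pos": TCP position; "eef_rot": TCP orientation; "force": force on the tool from outside, world axes, zero at the start; "moment": the same for the moment, N m; "grip_width": finger opening in m; "grip_force": force on a finger pad.
Only numpy, scipy, OpenCV 4.12 (cv2) and the standard library are available. Lean on these libraries where they do the work, as an engineer would, in place of code of your own. Each camera call takes 0.05 s, during which the arm holds its last target. There are 200 camera calls.

### The job

The two hubs under the sensor bridge have been checked and are to be unloaded. Using a fingertip only, draw the slide's cross bolt fully out by its red tab, hook the blue pull lip from behind and draw the carriage out to its front stop, then push the bolt fully home again so that the carriage is locked in the out position. Do not pinch the lip or the tab, do not touch the two hubs and keep them standing in their nest, and leave the other things on the bench as they are.

Things in the scene. Friction and masses are not known exactly. Their poses are not given: they have to be found in the camera images.
- station: two-hub sensor check station fixed to the bench: grey base 200 x 172 x 10 mm, two rails, a grey sensor bridge. Origin on the bench; z up, x along the rails from the front (pull lip) to the back (bridge), y to the left seen from the front. Bridge: x 35 to 100, y -84 to 84 mm, top 127 mm high. Bolt guide (dark steel, right side): x -43 to -17, y -83 to -61 mm, top 38 mm high.
- slide (a joint): aluminium carriage on the rails: 0 = home under the bridge, 0.100 m = out at its front stop (moves along the station's -x, cannot rise, stays where left, drags about 3 N). Plate 160 x 104 mm, top 31 mm above the bench. Two 14 mm wide notches in its right edge, 100 mm apart, take the bolt at home and at the front stop.
- lip_back (a point): rear half of the carriage's upright blue pull lip, a bar 6 mm thick and 104 mm wide at the carriage's front edge, from 31 to 62 mm above the bench. Origin at the middle of its rear face (the face to hook), 46 mm above the bench; axes as the station's. Behind it (+x) the carriage is bare over its whole width for 86 mm, up to the hub nest.
- lip_front (a point): front half of the same lip. Origin at the middle of its front face, 6 mm in front of lip_back's origin.
- bolt (a joint): cross bolt that locks the carriage: 0 = fully in (station's +y), through a notch of the carriage; 0.016 m = fully out (station's -y), carriage free from about 0.011. Slides straight between two stops, stays where left, drags about 2.5 N, and goes fully in only when a notch stands before it (within 2 mm).
- tab_inner (a point): inner half (carriage side) of the bolt's red upright thumb tab: 6 mm thick, 26 mm wide along the station's x, from 20 to 68 mm above the bench. Origin at the middle of its inner face, 44 mm above the bench; axes as the station's. Between it and the carriage stand the bolt and its guide, up to 38 mm high; above that the space is free.
- tab_outer (a point): outer half of the same tab. Origin at the middle of its outer face, 6 mm from tab_inner's origin towards the station's -y; free space outside it.
- hub_left: black flanged hub, 41 mm dia, 39 mm tall, standing upright in the left bore of the carriage's black nest (36 mm bore, 10 mm deep; the nest spans 86 to 136 mm behind the lip's rear face). Origin at the middle of its underside, which rests on the carriage plate; top 70 mm above the bench.
- hub_right: the same kind of hub in the right bore of the nest.
- spare_hub_1: spare black flanged hub (41 mm dia, 39 mm tall) standing on the bench; leave it alone
- spare_hub_2: second spare black flanged hub, same size, standing on the bench; leave it alone
- mandrel: grey turned steel mandrel, 41 x 40 x 52 mm, standing on the bench by the press; leave it alone
- driver: torque screwdriver with a red handle, 188 x 34 x 32 mm, lying near the bench's front edge; leave it alone
- hex_key: black hex key, 88 x 31 x 6 mm, lying near the bench's front edge; leave it alone

How it is judged:
By the outcome, as a careful person would: the job done as asked, in the order asked, and still so for the second after the job is handed in, with the robot touching nothing.
It also fails if it takes over 43 s, if anything falls off the work surface, if the arm or the gripper's body presses on something with over 40 N, if the wrist force passes 120 N, or if a joint passes its speed limit or range.

## Working session

There is one attempt and no reset: what is moved stays moved. The work goes in short steps, Python scripts to look and compute and a shell command to move; the robot and the scene stay as the last step left them, time stands still between calls to the robot, and variables do not carry over. Pictures are saved under pics/ and viewed, at most 12 in all, crops included, and the job is handed in when it is done.

```bash
mkdir -p pics
python3 - <<'E'
from station import ctrl
import cv2,numpy as np
o=ctrl.get_obs();print(o['time_s'],o['ee_pos'],o['eef_rot'],o['grip_width'],ctrl.tcp_to_grasp)
for n in('side','top'):
    c=ctrl.camera(n);cv2.imwrite(f'pics/{n}0.png',c['img']);np.savez(f'{n}0.npz',**c)
    print(n,c['intrinsics'].tolist(),(-c['R'].T@c['t']).round(3))
E
```

```text
0.0 [ 0.21303126 -0.50702645  0.40407804] [-3.14041819e+00 -4.78610202e-05  3.97793508e-01] 0.09434365291434572 0.1804
side [[381.7729366832725, 0.0, 254.87323478222882], [0.0, 381.7729366832725, 191.70798284538915], [0.0, 0.0, 1.0]] [0.44  0.359 0.56 ]
top [[377.1058032309456, 0.0, 251.25079633893588], [0.0, 377.1058032309456, 188.98631160621642], [0.0, 0.0, 1.0]] [ 0.386 -0.339  0.926]
```

View pics/top0.png

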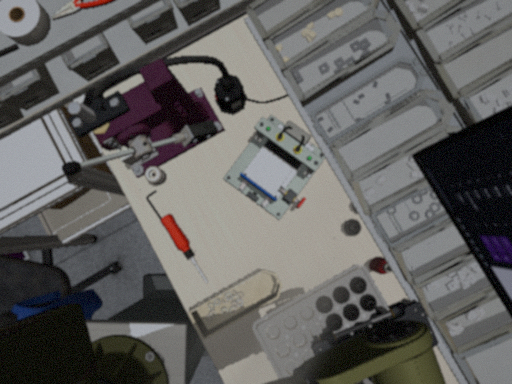

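View pics/side0.png

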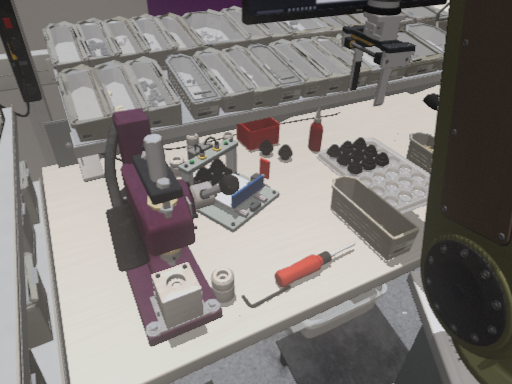

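The top view has the station at about (275,168), the blue lip at (255,188) and the red tab at (300,203). The side view has the lip at (248,190) and the tab at (265,167).

```bash
cat > h.py <<'E'
import numpy as np,cv2
def ray(c,p):
    K=c['intrinsics'];d=np.linalg.inv(K)@[p[0],p[1],1.];R=c['R'];return -R.T@c['t'],R.T@d
def onz(c,p,z):
    o,d=ray(c,p);return o+d*(z-o[2])/d[2]
def proj(c,X):
    q=c['R']@X+c['t'];q=c['intrinsics']@q;return q[:2]/q[2]
def masks(img):
    b,g,r=[img[...,i].astype(int) for i in range(3)]
    return ((b>r+40)&(b>g+25)).astype('u1'),((r>g+60)&(r>b+60)).astype('u1')
E
python3 - <<'E'
from h import *
for n,box in(('top',(210,100,340,230)),('side',(160,120,300,240))):
    c=np.load(n+'0.npz');x0,y0,x1,y1=box;im=c['img'][y0:y1,x0:x1]
    for nm,m in zip(('blue','red'),masks(im)):
        k,l,s,ce=cv2.connectedComponentsWithStats(m)
        for i in range(1,k):
            if s[i,4]>8:
                pts=np.argwhere(l==i)[:,::-1]+[x0,y0]
                rc=cv2.minAreaRect(pts.astype('f4'));print(n,nm,s[i,4],ce[i]+[x0,y0],[np.round(v,1) for v in rc])
                if n=='top':
                    for p in cv2.boxPoints(rc): print('   ',onz(c,p,.062 if nm=='blue' else .068).round(4))
    cv2.imwrite(f'pics/{n}_crop.png',cv2.resize(im,None,fx=4.5,fy=4.5,interpolation=cv2.INTER_CUBIC))
E
```

```text
top blue 116 [257.38793103 186.25      ] [array([257.6, 186.4]), array([43. ,  2.7]), np.float64(36.5)]
    [ 0.5022 -0.2867  0.062 ]
    [ 0.5073 -0.2903  0.062 ]
    [ 0.4489 -0.3707  0.062 ]
    [ 0.4439 -0.367   0.062 ]
top red 25 [300.88 202.16] [array([301.1, 202. ]), array([ 2.3, 10. ]), np.float64(38.7)]
    [ 0.4329 -0.419   0.068 ]
    [ 0.4508 -0.4331  0.068 ]
    [ 0.4475 -0.4373  0.068 ]
    [ 0.4296 -0.4232  0.068 ]
side blue 84 [246.32142857 185.76190476] [array([246.6, 185.6]), array([ 2.4, 35.8]), np.float64(55.0)]
side red 15 [276.2        122.33333333] [array([275.5, 122.5]), array([7. , 3.4]), np.float64(36.9)]
side red 63 [254.25396825 128.15873016] [array([256.6, 128.4]), array([34.1,  8. ]), np.float64(5.2)]
side red 25 [264.2  160.12] [array([264., 160.]), array([8.9, 2.7]), np.float64(26.6)]
```

View pics/top_crop.png

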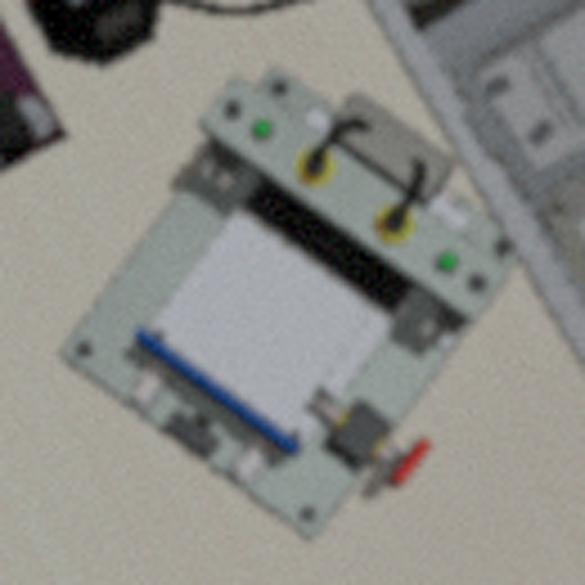

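The crop shows the lip running from (140,335) to (295,447) and the tab at (410,462), right of the dark guide. Station yaw comes out near -36.5°, with the tab top at about (0.440,-0.428). I'll shut the fingers, turn the tool to the station's axes, and go above the inner side of the tab.

```bash
python3 -m jog '[[26,0.5,0,0,0,1.03],[26,0.5,0,0,0,1.03],[26,0.5,0,0,0,1.03],[26,0.5,0,0,0,1.03],[26,0.5,0,0,0,1.03],[26,0.5,0,0,0,1.03],[26,0.5,0,0,0,1.03],[26,0.5,0,0,0,1.03]]' 0 20
python3 -m jog '[[0,0,0,0,0,0],[0,0,0,0,0,0],[0,0,0,0,0,0]]'
python3 - <<'E'
from station import ctrl
import cv2,numpy as np
o=ctrl.get_obs();print(o['ee_pos'],o['eef_rot'],o['force'])
for n in('wrist','side'):
    c=ctrl.camera(n);cv2.imwrite(f'pics/{n}1.png',c['img']);np.savez(f'{n}1.npz',**c)
    print(c['intrinsics'][0],(-c['R'].T@c['t']).round(3),c['R'][2].round(3))
E
```

```text
time_s: 0.9
ee_pos: [0.4556, -0.4103, 0.4039]
eef_rot: [-3.141, 0.001, -0.636]
force: [-0.3, -0.2, 0.8]
grip_width: 0.0338
grip_force: 0.0
time_s: 1.2
ee_pos: [0.4545, -0.4111, 0.4046]
eef_rot: [-3.142, 0.0, -0.631]
force: [-0.1, -0.6, -0.1]
grip_width: 0.009
grip_force: 0.0
[ 0.45453125 -0.41106516  0.40458662] [-3.14154134e+00  1.41384818e-04 -6.31482094e-01] [-0.14058843 -0.60359149 -0.08710745]
[297.31863964   0.         251.97665943] [ 0.508 -0.45   0.385] [-0.188  0.137 -0.973]
[381.77293668   0.         254.87323478] [0.44  0.359 0.56 ] [ 0.023 -0.802 -0.597]
```

View pics/wrist1.png

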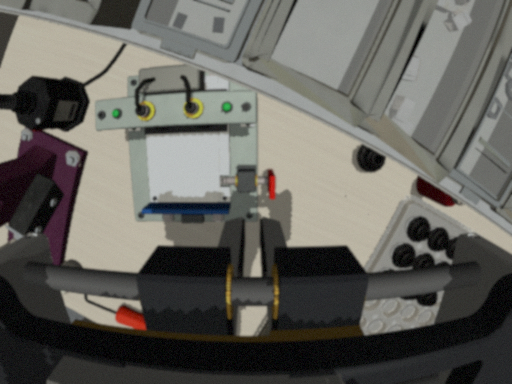

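The wrist view shows the tab at (271,184), the lip from (142,211) to about (228,210), and the shut fingers at (255,245). I'll measure both from here.

```bash
cat >> h.py <<'E'
def fray(c,p):
    K=c['intrinsics'];v=np.array([(p[0]-K[0,2])/K[0,0],(p[1]-K[1,2])/K[1,1]]);th=np.hypot(*v)
    d=np.r_[v/th*np.sin(th),np.cos(th)];R=c['R'];return -R.T@c['t'],R.T@d
def fonz(c,p,z):
    o,d=fray(c,p);return o+d*(z-o[2])/d[2]
E
python3 - <<'E'
from h import *
c=np.load('wrist1.npz');a=-.635;S=np.array([[np.cos(a),np.sin(a)],[-np.sin(a),np.cos(a)]])
for nm,m in zip(('blue','red'),masks(c['img'])):
    m[:,:100]=0;m[:,320:]=0;m[250:]=0
    k,l,s,ce=cv2.connectedComponentsWithStats(m)
    for i in range(1,k):
        if s[i,4]>8:
            z=.062 if nm=='blue' else .068
            pts=np.argwhere(l==i)[:,::-1];rc=cv2.minAreaRect(pts.astype('f4'))
            print(nm,s[i],ce[i],rc)
            for p in cv2.boxPoints(rc):
                X=fonz(c,p,z);print('  ',p,X.round(4),'st',(S@X[:2]).round(4))
t=np.load('top0.npz')
for p in([301.1,202],[257.6,186.4]): print('top',S@onz(t,p,.065)[:2])
print('tcp',S@[.4545,-.4111],'origin of st frame = S@world')
im=c['img'][160:225,120:290];cv2.imwrite('pics/w1c.png',cv2.resize(im,None,fx=4.5,fy=4.5,interpolation=cv2.INTER_CUBIC))
E
```

```text
blue [142 207  86   7 337] [182.14243323 210.89910979] ((184.5, 210.0), (6.0, 85.0), 90.0)
   [142. 207.] [ 0.5098 -0.29    0.062 ] st [0.5824 0.0689]
   [227. 207.] [ 0.4502 -0.3726  0.062 ] st [ 0.5835 -0.033 ]
   [227. 213.] [ 0.4445 -0.3683  0.062 ] st [ 0.5764 -0.0328]
   [142. 213.] [ 0.5042 -0.285   0.062 ] st [0.575  0.0697]
red [269 174   6  26 147] [271.49659864 186.58503401] ((271.5, 186.5), (25.0, 5.0), 90.0)
   [269. 174.] [ 0.454  -0.4332  0.068 ] st [ 0.6224 -0.0795]
   [274. 174.] [ 0.4508 -0.4376  0.068 ] st [ 0.6225 -0.0849]
   [274. 199.] [ 0.428  -0.4215  0.068 ] st [ 0.5946 -0.0854]
   [269. 199.] [ 0.4312 -0.417   0.068 ] st [ 0.5945 -0.0799]
top [ 0.60885137 -0.08370682]
top [0.57774937 0.01701083]
tcp [ 0.60976036 -0.06136579] origin of st frame = S@world
```

View pics/w1c.png

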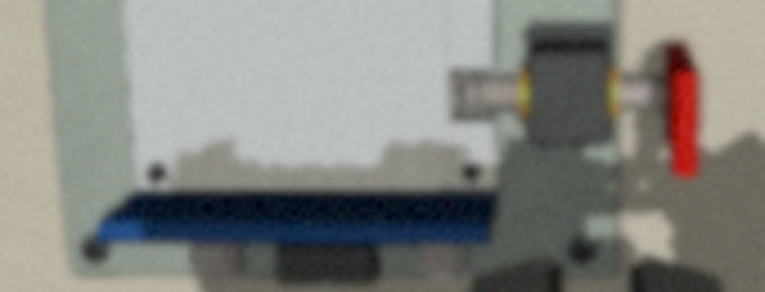

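Station-aligned coordinates from this: the tab's inner face is at y≈-0.080 with centre x≈0.608. The lip runs y -0.034 to 0.070, with its rear face at x≈0.581. The fingers are 6 mm clear of the tab, so I'll back off a little more and then descend beside it, over the guide.

```bash
python3 -m jog '[[0,-0.6,2,0,0,0],[0,-0.6,6,0,0,0],[0,-0.6,10,0,0,0],[0,-0.6,13,0,0,0],[0,-0.6,15,0,0,0],[0,-0.6,15.8,0,0,0],[0,-0.6,15.8,0,0,0],[0,-0.6,15.8,0,0,0]]' 0 20
python3 - <<'E'
from station import ctrl
import cv2,numpy as np
o=ctrl.get_obs();print(o['ee_pos'],o['force'],o['grip_width'])
c=ctrl.camera('wrist');cv2.imwrite('pics/wrist2.png',c['img'])
E
```

```text
time_s: 2.1
ee_pos: [0.4584, -0.4063, 0.2479]
eef_rot: [3.141, -0.002, -0.632]
force: [0.1, -0.3, 0.6]
grip_width: 0.0005
grip_force: 0.0
[ 0.45842827 -0.40633832  0.24786788] [ 0.09154071 -0.25781128  0.60395663] 0.0005181861737171675
```

View pics/wrist2.png

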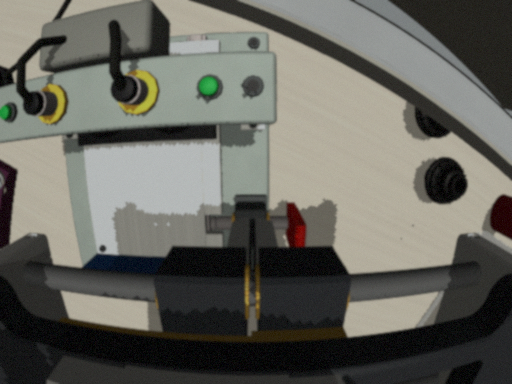

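The fingers stand over the guide, with the tab to their right at (298,225), untouched. Next I push it outward (tool +y).

```bash
python3 -m jog '[[0,0.5,0,0,0,0],[0,0.8,0,0,0,0],[0,1.1,0,0,0,0],[0,1.4,0,0,0,0],[0,1.7,0,0,0,0],[0,2.0,0,0,0,0],[0,2.3,0,0,0,0],[0,2.3,0,0,0,0]]'; python3 -m jog '[[0,0.2,0,0,0,0],[0,0.3,0,0,0,0],[0,0.3,0,0,0,0]]'
```

```text
time_s: 2.95
ee_pos: [0.4444, -0.425, 0.2466]
eef_rot: [3.141, -0.0, -0.632]
force: [-0.1, -0.7, -0.1]
grip_width: 0.0005
grip_force: 0.0
time_s: 3.25
ee_pos: [0.4428, -0.4271, 0.2466]
eef_rot: [3.142, 0.0, -0.632]
force: [0.4, 0.6, 0.9]
grip_width: 0.0002
grip_force: 0.5
```

Run:
```python
from station import ctrl
import cv2,numpy as np
o=ctrl.get_obs();print(o['force'])
a=ctrl.camera('wrist')['img'][180:260,190:340];b=ctrl.camera('side')['img'][140:200,225:305]
cv2.imwrite('pics/m3.png',np.vstack([cv2.resize(a,(600,320)),cv2.resize(b,(360,270))] if 0 else [cv2.resize(a,(560,300)),cv2.resize(b,(560,300))]))
```

```text
[0.42516592 0.5927653  0.9345279 ]
```

View pics/m3.png

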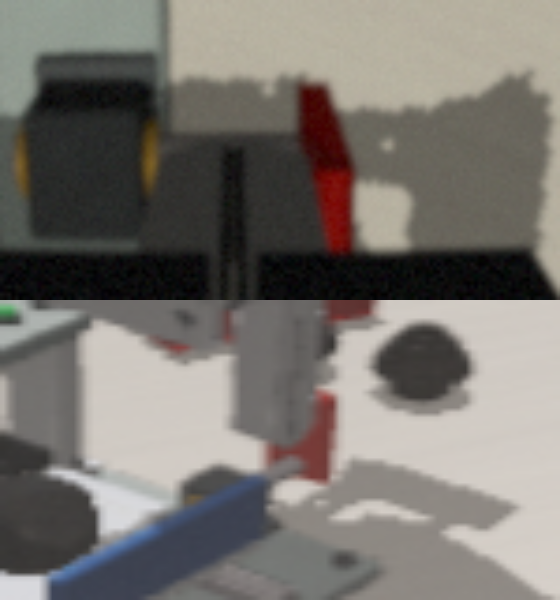

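The finger is against the tab and the bolt's inner end has withdrawn into the guide. I'll keep going until the stop shows in the force.

```bash
python3 -m jog '[[0,0.15,0,0,0,0],[0,0.3,0,0,0,0],[0,0.3,0,0,0,0]]';python3 -m jog '[[0,0.15,0,0,0,0],[0,0.3,0,0,0,0],[0,0.3,0,0,0,0]]'
```

```text
time_s: 3.65
ee_pos: [0.4412, -0.4294, 0.2466]
eef_rot: [-3.141, 0.0, -0.632]
force: [4.1, 3.2, -0.3]
grip_width: 0.0003
grip_force: 2.5
time_s: 3.95
ee_pos: [0.4407, -0.4302, 0.2465]
eef_rot: [-3.137, 0.001, -0.631]
force: [13.9, 17.4, 2.1]
grip_width: 0.0005
grip_force: 11.3
```

That's the stop: 22 N and only 1 mm of give, so the bolt is fully out. I'll unload, lift, cross to behind the lip, and go down over the bare plate.

```bash
python3 -m jog '[[0,-0.8,0,0,0,0],[0,-1,-3,0,0,0],[-0.3,-2,-5,0,0,0],[-0.7,-5,-5,0,0,0],[-0.7,-8,-5,0,0,0],[-0.7,-8.7,-4.5,0,0,0],[-0.7,-8.7,-4.5,0,0,0],[-0.7,-8.7,-4.5,0,0,0]]'
python3 - <<'E'
from station import ctrl
import cv2,numpy as np
c=ctrl.camera('wrist');cv2.imwrite('pics/w4.png',c['img']); print(ctrl.get_obs()['force'])
E
```

```text
time_s: 4.75
ee_pos: [0.4846, -0.3583, 0.2913]
eef_rot: [3.141, 0.001, -0.633]
force: [-0.2, -0.5, -0.4]
grip_width: 0.0006
grip_force: 0.0
[-0.17636378 -0.50428945  0.14843306]
```

View pics/w4.png

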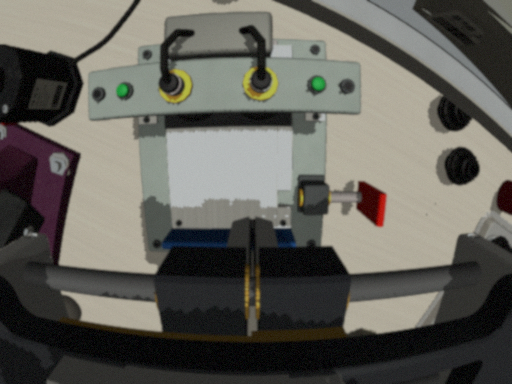

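The wrist view shows the bolt drawn out, with the tab at (370,203), the fingertip at (253,225), and the lip behind it at row 235. The press is at the left, so I'll check the clearance numerically before descending and pulling.

Run:
```python
from h import *
t=np.load('top0.npz');a=-.635;S=np.array([[np.cos(a),np.sin(a)],[-np.sin(a),np.cos(a)]])
for p in((222,128),(215,135),(190,155),(163,178),(243,97)):
    print(p,[(S@onz(t,p,z)[:2]).round(3).tolist() for z in(.02,.1,.2,.3)])
```

```text
(222, 128) [[0.644, 0.177], [0.632, 0.158], [0.617, 0.133], [0.603, 0.109]]
(215, 135) [[0.62, 0.18], [0.61, 0.16], [0.598, 0.136], [0.586, 0.111]]
(190, 155) [[0.543, 0.199], [0.541, 0.177], [0.537, 0.151], [0.533, 0.124]]
(163, 178) [[0.459, 0.217], [0.464, 0.194], [0.469, 0.165], [0.475, 0.136]]
(243, 97) [[0.737, 0.183], [0.717, 0.163], [0.692, 0.138], [0.667, 0.113]]
```

The body's left end reaches y = 0.087 and the press stays at or beyond 0.109 at any height, so there's room. Descending.

```bash
python3 -m jog '[[0,0,1.5,0,0,0],[0,0,3,0,0,0],[0,0,4.3,0,0,0],[0,0,5,0,0,0],[0,0,5,0,0,0],[0,0,5,0,0,0]]'
python3 -m jog '[[-0.5,0,0,0,0,0],[-0.9,0,0,0,0,0],[-1.3,0,0,0,0,0],[-1.7,0,0,0,0,0],[-2.2,0,0,0,0,0],[-2.7,0,0,0,0,0],[-3.2,0,0,0,0,0],[-3.2,0,0,0,0,0]]'
```

```text
time_s: 5.4
ee_pos: [0.4852, -0.3577, 0.2417]
eef_rot: [-3.142, -0.0, -0.632]
force: [0.3, 0.3, 0.8]
grip_width: -0.0001
grip_force: 0.0
time_s: 6.2
ee_pos: [0.4588, -0.3383, 0.2416]
eef_rot: [-3.142, 0.001, -0.632]
force: [0.9, 0.6, -0.2]
grip_width: 0.0003
grip_force: 0.0
```

```bash
python3 -m jog '[[-0.4,0,0,0,0,0],[-1,0,0,0,0,0],[-1.7,0,0,0,0,0],[-2.4,0,0,0,0,0],[-3.1,0,0,0,0,0],[-3.8,0,0,0,0,0],[-4.5,0,0,0,0,0],[-5.2,0,0,0,0,0]]'
python3 -m jog '[[-0.4,0,0,0,0,0],[-0.8,0,0,0,0,0],[-1.2,0,0,0,0,0],[-1.6,0,0,0,0,0],[-1.9,0,0,0,0,0],[-2.1,0,0,0,0,0],[-2.1,0,0,0,0,0]]'
python3 -m jog '[[-0.2,0,0,0,0,0],[-0.4,0,0,0,0,0],[-0.5,0,0,0,0,0],[-0.5,0,0,0,0,0]]'
```

```text
time_s: 7.0
ee_pos: [0.4168, -0.3077, 0.2416]
eef_rot: [3.141, 0.0, -0.632]
force: [1.3, -4.1, 0.1]
grip_width: 0.0003
grip_force: 1.8
time_s: 7.7
ee_pos: [0.4002, -0.2953, 0.2416]
eef_rot: [-3.141, 0.001, -0.632]
force: [0.2, -0.3, 0.4]
grip_width: 0.0005
grip_force: 0.1
time_s: 8.1
ee_pos: [0.3963, -0.2924, 0.2416]
eef_rot: [-3.141, 0.0, -0.632]
force: [2.2, 0.0, -0.6]
grip_width: 0.0008
grip_force: 0.7
```

```bash
python3 -m jog '[[-0.15,0,0,0,0,0],[-0.3,0,0,0,0,0],[-0.3,0,0,0,0,0]]'
python3 -m jog '[[-0.15,0,0,0,0,0],[-0.3,0,0,0,0,0],[-0.3,0,0,0,0,0]]'
```

```text
time_s: 8.4
ee_pos: [0.3946, -0.2912, 0.2417]
eef_rot: [-3.141, -0.005, -0.632]
force: [13.9, -8.8, -13.0]
grip_width: 0.0001
grip_force: 8.3
time_s: 8.7
ee_pos: [0.3933, -0.2903, 0.242]
eef_rot: [-3.142, -0.012, -0.633]
force: [34.0, -19.8, -31.4]
grip_width: 0.0006
grip_force: 19.2
```

50 N against the hook with the travel at its expected end, so this is the front stop. I'll ease off, lift and look.

```bash
python3 -m jog '[[0.6,0,0,0,0,0],[1.4,0,0,0,0,0],[1.6,0,-1,0,0,0],[1.6,0,-3,0,0,0],[1.6,0,-5,0,0,0],[1.6,0,-6,0,0,0],[1.6,0,-6,0,0,0]]'
python3 - <<'E'
from station import ctrl
import cv2,numpy as np
print(ctrl.get_obs()['force'])
c=ctrl.camera('wrist');np.savez('wrist5.npz',**c);t=ctrl.camera('top');np.savez('top5.npz',**t)
cv2.imwrite('pics/m5.png',np.vstack([cv2.resize(c['img'],(400,300)),cv2.resize(t['img'][110:230,190:350],(400,300),interpolation=cv2.INTER_CUBIC)]))
E
```

```text
time_s: 9.4
ee_pos: [0.4044, -0.2985, 0.3031]
eef_rot: [3.141, -0.002, -0.632]
force: [-0.7, -0.9, -0.1]
grip_width: 0.0002
grip_force: 0.0
[-0.73118529 -0.91668064 -0.14213182]
```

View pics/m5.png

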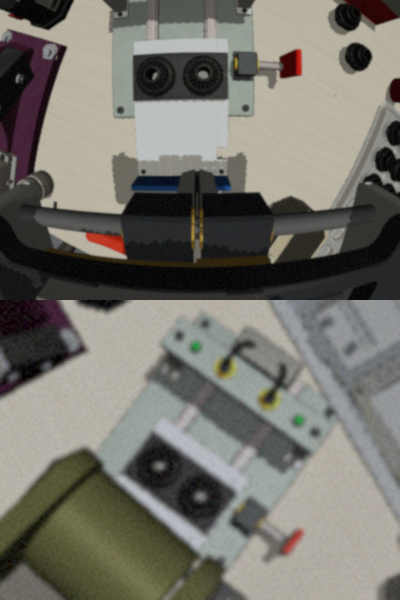

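The carriage is out with both hubs standing in the nest (wrist part, (152,75) and (203,73)), and the tab is at (290,62). Before going outside the tab I'll check the gripper's right end against the shelf edge and the bottle.

Run:
```python
from h import *
t=np.load('top0.npz');w=np.load('wrist1.npz');a=-.635;S=np.array([[np.cos(a),np.sin(a)],[-np.sin(a),np.cos(a)]])
for n,f,c,P in(('top',onz,t,((345,190),(370,238),(378,266))),('wrist',fonz,w,((320,125),(400,172),(435,190),(370,157)))):
    for p in P: print(n,p,[(S@f(c,p,z)[:2]).round(3).tolist() for z in(0,.05,.1,.15,.2)])
c=np.load('wrist5.npz');m=masks(c['img'])[1];k,l,s,ce=cv2.connectedComponentsWithStats(m)
for i in range(1,k):
    if s[i,4]>20: print(s[i],(S@fonz(c,ce[i],.066)[:2]).round(4))
m=masks(c['img'])[0];r=np.argwhere(m)
print('blue',r.min(0),r.max(0),[(S@fonz(c,p,.062)[:2]).round(4) for p in((200,r[:,0].min()),(200,r[:,0].max()))])
```

```text
top (345, 190) [[0.705, -0.155], [0.694, -0.149], [0.684, -0.143], [0.673, -0.137], [0.663, -0.131]]
top (370, 238) [[0.646, -0.271], [0.639, -0.259], [0.632, -0.246], [0.624, -0.234], [0.617, -0.222]]
top (378, 266) [[0.603, -0.325], [0.598, -0.31], [0.593, -0.294], [0.588, -0.279], [0.583, -0.264]]
wrist (320, 125) [[0.677, -0.15], [0.677, -0.138], [0.677, -0.127], [0.676, -0.115], [0.676, -0.103]]
wrist (400, 172) [[0.617, -0.273], [0.625, -0.245], [0.632, -0.217], [0.64, -0.19], [0.648, -0.162]]
wrist (435, 190) [[0.591, -0.34], [0.602, -0.304], [0.613, -0.267], [0.624, -0.231], [0.635, -0.195]]
wrist (370, 157) [[0.636, -0.223], [0.642, -0.202], [0.647, -0.181], [0.652, -0.16], [0.657, -0.138]]
[377  63   9  33 268] [ 0.6085 -0.0995]
[110 298  51  27 764] [0.4075 0.1059]
blue [236 169] [243 295] [array([0.4817, 0.0416]), array([0.4755, 0.0419])]
```

Matching the shelf edge across both views puts it about 0.2 m high, near S (0.663,-0.131) to (0.617,-0.222). An upright gripper outside the tab would come too close. I'll tilt the tool 20° so its top leans to the front, away from the shelf, and use the front part of the tab.

```bash
python3 -m jog '[[1,4,0,0,0.12,0],[2,8,0,0,0.24,0],[3,12,0,0,0.35,0],[3,12.8,0,0,0.35,0],[3,12.8,0,0,0.35,0],[3,12.8,2,0,0.35,0],[3,12.8,3,0,0.35,0],[3,12.8,3,0,0.35,0]]'
python3 - <<'E'
from station import ctrl
import cv2,numpy as np
print(ctrl.get_obs()['force'])
c=ctrl.camera('wrist');t=ctrl.camera('side')
cv2.imwrite('pics/m6.png',np.vstack([cv2.resize(c['img'],(400,300)),cv2.resize(t['img'][90:210,200:360],(400,300),interpolation=cv2.INTER_CUBIC)]))
E
```

```text
time_s: 10.3
ee_pos: [0.3534, -0.4184, 0.27]
eef_rot: [-3.14, -0.346, -0.631]
force: [-1.1, 0.1, 0.4]
grip_width: 0.0001
grip_force: 0.0
[-1.11616174  0.06996644  0.40676334]
```

View pics/m6.png

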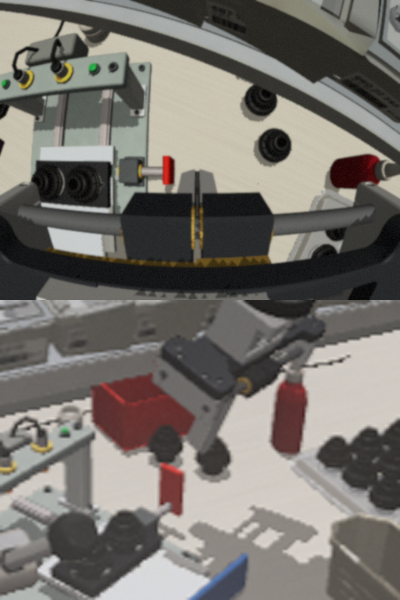

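The finger is to the right of the tab and clear (wrist part: finger (197,180), tab (168,170)), with open space all round. Straight down 3.3 cm, then push inward.

```bash
python3 -m jog '[[-0.4,0,1.1,0,0,0],[-0.8,0,2.2,0,0,0],[-1.1,0,3.1,0,0,0],[-1.1,0,3.1,0,0,0]]'
python3 -m jog '[[0,-0.4,0,0,0,0],[0,-0.7,0,0,0,0],[0,-1,0,0,0,0],[0,-1.3,0,0,0,0],[0,-1.6,0,0,0,0],[0,-1.9,0,0,0,0],[0,-2.2,0,0,0,0],[0,-2.5,0,0,0,0]]'
python3 -m jog '[[0,-0.1,0,0,0,0],[0,-0.2,0,0,0,0],[0,-0.2,0,0,0,0]]'
```

```text
time_s: 10.8
ee_pos: [0.353, -0.4194, 0.237]
eef_rot: [-3.141, -0.347, -0.633]
force: [0.4, -0.4, 0.6]
grip_width: 0.0003
grip_force: 0.0
time_s: 11.6
ee_pos: [0.3681, -0.3994, 0.2389]
eef_rot: [3.141, -0.35, -0.632]
force: [-1.9, -1.0, 2.4]
grip_width: 0.0001
grip_force: 1.3
time_s: 11.9
ee_pos: [0.3693, -0.3978, 0.2387]
eef_rot: [-3.141, -0.35, -0.632]
force: [-0.6, -2.3, 1.0]
grip_width: 0.0008
grip_force: 0.4
```

```bash
python3 -m jog '[[0,-0.15,0,0,0,0],[0,-0.3,0,0,0,0],[0,-0.3,0,0,0,0]]'
python3 -m jog '[[0,-0.15,0,0,0,0],[0,-0.3,0,0,0,0],[0,-0.3,0,0,0,0]]'
```

```text
time_s: 12.2
ee_pos: [0.3709, -0.3956, 0.2387]
eef_rot: [3.141, -0.35, -0.632]
force: [-2.9, -4.9, 1.2]
grip_width: 0.0006
grip_force: 2.5
time_s: 12.5
ee_pos: [0.3714, -0.3946, 0.2389]
eef_rot: [3.138, -0.351, -0.633]
force: [-17.8, -19.5, -0.1]
grip_width: 0.0005
grip_force: 12.7
```

It stops at 26 N, with the tab's outer face at y≈-0.085, the same as at the start, so the bolt is fully in. I'll retreat outward, lift, and check by measuring.

```bash
python3 -m jog '[[0,0.6,0,0,0,0],[0,1.5,0,0,0,0],[0,1.8,0,0,0,0],[1,1.8,-2.5,0,0,0],[2,1.8,-5.5,0,0,0],[2.5,1.8,-7,0,0,0],[2.5,1.8,-7,0,0,0],[2.5,1.8,-7,0,0,0]]'
python3 - <<'E'
from station import ctrl
from h import *
o=ctrl.get_obs();print(o['force'],o['ee_pos'])
a=-.635;S=np.array([[np.cos(a),np.sin(a)],[-np.sin(a),np.cos(a)]])
t=ctrl.camera('top');c=ctrl.camera('wrist')
for n,img,f in(('top',t,onz),('wrist',c,fonz)):
  for nm,m in zip(('blue','red'),masks(img['img'])):
    k,l,s,ce=cv2.connectedComponentsWithStats(m)
    for i in range(1,k):
        if s[i,4]>12: 
            P=(S@f(img,ce[i],.062 if nm=='blue' else .066)[:2]).round(4)
            if .4<P[0]<.7 and -.2<P[1]<.1: print(n,nm,s[i],P)
cv2.imwrite('pics/m7.png',np.vstack([cv2.resize(c['img'],(400,300)),cv2.resize(t['img'][110:230,190:350],(400,300),interpolation=cv2.INTER_CUBIC)]))
E
```

```text
time_s: 13.3
ee_pos: [0.3616, -0.407, 0.3123]
eef_rot: [-3.141, -0.349, -0.632]
force: [0.7, -0.4, -0.5]
grip_width: 0.0004
grip_force: 0.0
[ 0.68493077 -0.41619154 -0.51183058] [ 0.36162105 -0.40703091  0.31233295]
top blue [214 208  34  26 106] [0.4783 0.0198]
top red [301 198   4   5  13] [ 0.6148 -0.0835]
wrist red [213 204  10  32 292] [ 0.6081 -0.0833]
```

View pics/m7.png

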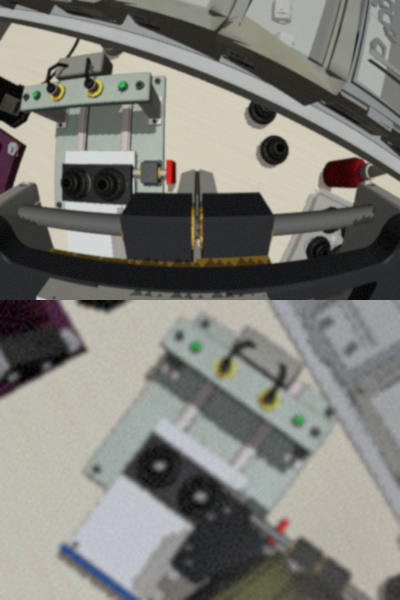

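Both measurements agree. The tab is back at y=-0.083, as at the start. The lip is 0.099 m forward of home, the hubs stand in the nest, and the robot is clear.

```bash
python3 -c "from station import ctrl; print(ctrl.hand_in())"
```

```text
the job is handed in; nothing more can be done
None
```

I drew the bolt out by its tab, hooked the carriage out to its front stop and pushed the bolt fully home again; both hubs still stand in their nest, nothing else was touched, and the job was handed in at about 13 s (hand-in gave no verdict).

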